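# Ready the label printer and feed a price label

## Task

Get the label printer on the shop counter going, with closed fingers and pressing only: first push its open cover down until it is fully shut, then press the raised, white-marked end of the red rocker switch right down so the printer is switched on, then press the round green feed key right down. Finish while still holding the green key down. Never press the orange key, never lift the cover further open, do not work the rocker or green key before its turn, and leave the gift box, the candle jar and the mug where they stand.

Things in the scene. Friction and masses are not known exactly. Their poses are not given: they have to be found in the camera images.
- printer: Grey label printer, fixed, 240 (x) x 280 (y) mm, top 100 mm above the counter. Origin: centre of its underside; z up; front faces its -x (roughly the robot). Cover: left part (centre line y = +55 mm). Control strip on the right (centre line y = -85 mm): rocker, green key and orange key at x = -75, 0, +75 mm in an order that varies, with the printer's yaw.
- cover (a joint): Hinge angle of the white cover plate with amber window (180 mm hinge to rim, 155 mm wide, 8 mm thick), rad: 0 = fully shut, level, upper face 108 mm above the counter; grows as the rim rises; starts half open at 0.6 to 0.9, stops at 1.3. Stays at any angle by hinge friction; about 1 N down on the rim, or 2 N midway, closes it; once shut it stays shut.
- cover_hinge (a point): Point on the hinge axis of the cover, at the middle of its width: printer x = +100 mm, y = +55 mm, 100 mm above the counter. The axis runs along the printer's y at the cover's far end; shut, the cover extends 180 mm from here to the printer's -x.
- cover_rim (a point): Middle of the free edge of the cover, on its upper (outer) face, 180 mm from the hinge; moves with the cover.
- power (a joint): Angle of the red rocker (two 28 mm long, 28 mm wide wings in a shallow V, pivot in the middle), rad: 0 = off, the wing on the printer's -x side (with a white bar) raised; 0.36 = on, that wing pressed down level, the other raised. Stays where it is left; about 1 N at the wing's end moves it. Starts within 0.04 of off.
- power_end (a point): Middle of the outer edge of the rocker's white-marked wing, on its upper face: 26 mm to the printer's -x of the pivot and about 124 mm above the counter when off, 28 mm and 114 mm when on. Moves with the wing. The pivot, in the middle of the module, is 114 mm above the counter.
- feed (a joint): Travel of the round green feed key, m: 0 = up, 0.007 = fully down. Spring return; it needs 1.5 N to start and 5 N to go fully down.
- feed_top (a point): Centre of the top face of the green key (32 mm diameter, on a grey collar of 48 mm diameter whose top is 112 mm above the counter); 123 mm above the counter when up, 116 mm when fully down. Moves with the key.
- pause (a joint): Travel of the round orange pause key, m: same build as the green key. Must not be pressed.
- pause_top (a point): Centre of the top face of the orange key, 32 mm diameter, 123 mm above the counter.
- gift_box: Loose brown gift box with red ribbon bands, 60 x 60 x 55 mm tall, beside the printer. Origin: centre of its underside.
- candle: Loose candle jar with a wooden cap, 64 mm diameter, 85 mm tall, beside the printer. Origin: centre of its underside.
- mug: Loose blue mug, 76 mm diameter, 90 mm tall, handle to its +y. Origin: centre of its underside.

How it is judged:
By the outcome, as a careful person would: the job done as asked, in the order asked, and still so for the second after the job is handed in, while the arm keeps its last pose, push and grip.
It also fails if it takes over 40 s, if anything falls off the work surface, if the arm or the gripper's body presses on something with over 40 N, if the wrist force passes 120 N, or if a joint passes its speed limit or range.

## Robot

A 6-joint arm with a two-finger parallel gripper is mounted at the origin on the work surface. World frame = base frame: x ahead of the robot, y to its left, z up, the work surface at z = 0. Lengths are in m, angles in degrees, forces in N, time in s.
With the tool pointing down it reaches from about 0.325 to 0.9 m from the base axis. Payload 6.1 kg.
Tool frame: the origin (TCP) lies midway between the tips of the shut fingers; the grasp point (between the pads) lies 19 mm behind it; z points along the fingers, y is the line along which they close (so a half turn about z gives the same grasp; the last joint's range is limited). The gripper opens to 85 mm and grips with 20 to 120 N. Pads are 22 mm wide; open, the fingers measure 114 mm over their backs; the gripper's body (76 mm by 85 mm) begins 54 mm behind the grasp point. The pads swing forward as they close: fully open they stand 13 mm farther back than shut.
Start: joints at [-81.366, 12.628, 87.462, -0, 79.91, -7.225], TCP at [0.171, -0.601, 0.231] pointing down, gripper open.
Joint ranges: [-170.65, 170.65], [-52.31, 119.04], [5.05, 147.46], [-71.25, 251.25], [11.57, 151.72], [-153.62, 153.62]. Speed limits (degrees/s): [147.25, 147.25, 172.46, 180, 180, 180].

## Interface

Orientations are given as [roll, pitch, yaw] about the fixed x, y, z axes, in that order (R = Rz(yaw) Ry(pitch) Rx(roll)).
In Python, from cell import state, get_image, camera_params, job_done gives the robot as it stands.
- The arm moves only by the tool send_rows, never from a script. Its argument "targets" is a list of rows, each an object with "angular": the turn, a rotation vector about the tool's x, y, z in degrees, a list of three; "offset": the shift along the tool's x, y, z in cm, a list of three; "fingers": the opening, from 0 (shut) to 1 (fully open). A call has 1 to 10 rows; each row is the pose to reach, as a shift and turn from the pose commanded when the call began, along the tool's axes at that moment; what a row does not reach only later rows make up. A row lasts 1/8 s, in which the tool goes at most 62.5 mm and 10.7 degrees, less where a joint would pass 70% of its speed; a pose out of reach is approached as far as the arm can. A call with a gripper value outside its range is refused whole. The fingers move at their own pace and stop on an object; the grip force is fixed at half the most. Time passes only in rows, so rows that repeat a pose let the fingers close. It gives the time, the measured TCP pose, the force, the opening and the grip force at its end, in the units of the state.
- state(): the state, without advancing time (a new reading comes with each control period).
- get_image(name): name is "side" or "top" or "wrist"; returns the picture (420x560x3 uint8, blue, green, red); there is no depth.
- camera_params(name): a dict with "vfov" (degrees; the focal length in pixels is half the picture's height over the tangent of half this angle, whatever the lens; pixels are square), "cx", "cy" (the principal point, pixels), "k1" (the pictures are not rectified: a ray, as slopes to the right and down, at radius r is drawn at 1 + k1 r^2 times it, then the intrinsics apply), "rvec" (rotation vector, rad) and "tvec" (3), from world to camera coordinates, as OpenCV has them. Camera axes: x right, y down, z forward; pixel columns grow to the right and rows downward; lengths in m; the calibration is good to about 2 mm. A picture is of the moment at which its call begins: read the wrist's pose just before it. camera_params takes no time and is no camera call; for the wrist camera it gives the pose at the moment of the call.
- job_done(): hands the job in; it is judged then, once.
The state is a dict: "t": time; "joint_pos": joint angles; "qd": joint speeds; "joint_efforts": joint torques, N m; "ee_pos": TCP position; "ee_rot": TCP orientation; "contact_force": force on the tool from outside, world axes, zero at the start; "ft_torque": the same for the moment, N m; "opening": finger opening in m; "grip_force": force on a finger pad.
Only numpy, scipy, OpenCV 4.12 (cv2) and the standard library are available. Lean on these libraries where they do the work, as an engineer would, in place of code of your own. Each camera call takes 0.05 s, during which the arm holds its last target. There are 200 camera calls.

## Working session

There is one attempt and no reset: what is moved stays moved. The work goes in short steps, Python scripts to look and compute and a tool call to move; the robot and the scene stay as the last step left them, time stands still between calls to the robot, and variables do not carry over. Pictures are saved under pics/ and viewed, at most 10 in all, crops included, and the job is handed in when it is done.

Besides the shell and the picture viewer there is one more tool, called after "Call:" as a command line: name --argument value ..., lists and objects as JSON in quotes. send_rows: Moves the arm, as the interface text tells. Its arguments: {"type":"object","properties":{"targets":{"type":"array"}},"required":["targets"]}

```bash
mkdir -p pics
cat > h.py <<'E'
import numpy as np, cv2
from cell import *
def K(p):
    f=210/np.tan(np.radians(p['vfov'])/2); return f
def ray(name,u,v,p=None):
    p=p or camera_params(name); f=K(p)
    d=np.array([(u-p['cx'])/f,(v-p['cy'])/f]); s=d.copy()
    for _ in range(30): s=d/(1+p['k1']*(s@s))
    R=cv2.Rodrigues(np.array(p['rvec'],float))[0]; t=np.array(p['tvec'],float).ravel()
    return -R.T@t, R.T@np.array([s[0],s[1],1])
def onz(name,u,v,z):
    o,d=ray(name,u,v); return o+d*(z-o[2])/d[2]
def proj(name,X):
    p=camera_params(name); R=cv2.Rodrigues(np.array(p['rvec'],float))[0]
    c=R@np.array(X,float)+np.array(p['tvec'],float).ravel(); s=c[:2]/c[2]; s=s*(1+p['k1']*(s@s))
    return s*K(p)+[p['cx'],p['cy']]
E
python3 - <<'E'
from h import *
for n in ['top','side']:
    cv2.imwrite(f'pics/{n}0.png',cv2.resize(get_image(n),(784,588),interpolation=cv2.INTER_CUBIC)); o,d=ray(n,280,210); print(n,o,d)
s=state();print(s['ee_pos'],s['ee_rot'],s['t'])
E
```

```text
top [0.45573483 0.05470008 1.15121421] [ 0.11749229 -0.00783884 -0.99309392]
side [0.1706792  0.78927681 0.59677295] [ 0.44235921 -0.753346   -0.48661744]
[ 0.1707194  -0.60065888  0.23027277] [-1.79896812e+02 -1.43795354e-02  1.58589083e+01] 0.1
```

View pics/top0.png

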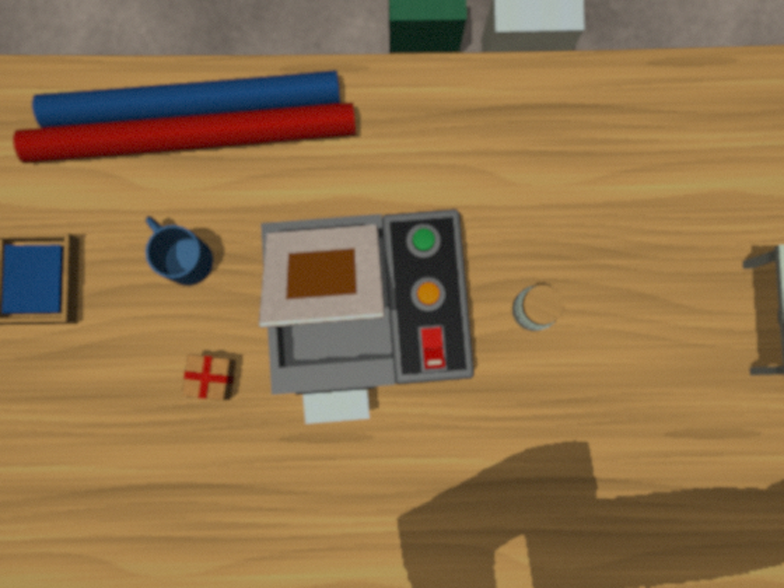

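View pics/side0.png

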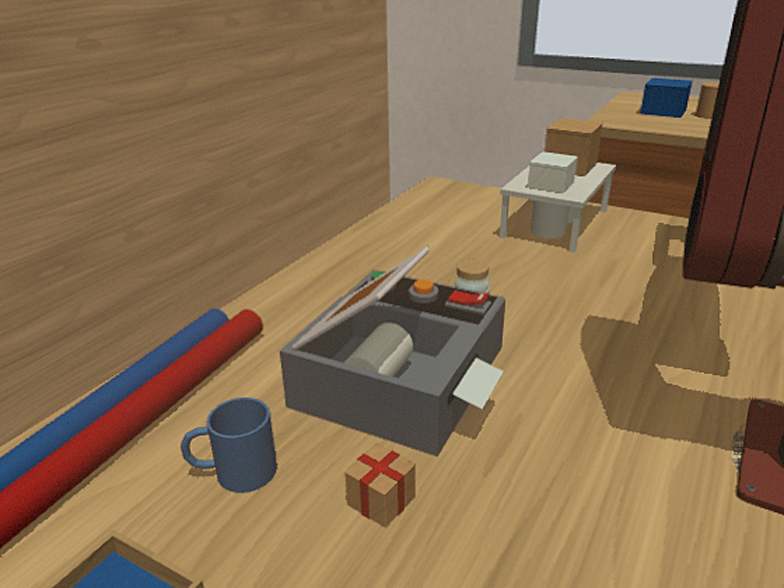

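The top view shows the order rocker (near, 432,347), orange (428,293), green (423,239), with the printer corners at (262,225), (458,210), (473,376) and (272,392). The cover rim runs from (260,325) to (384,318). In the side view the rim runs from (429,249) to the hinge at about (297,347).

Run:
```python
from h import *
s=1.4
obs=[((262,225),(.12,.14,.1)),((458,210),(.12,-.14,.1)),((473,376),(-.12,-.14,.1)),((272,392),(-.12,.14,.1)),((423,238.5),(.075,-.085,.123)),((428.5,292.5),(0,-.085,.123))]
P=np.array([onz('top',u/s,v/s,X[2])[:2] for (u,v),X in obs]); Q=np.array([X[:2] for _,X in obs])
qc,pc=Q.mean(0),P.mean(0); H=(Q-qc).T@(P-pc); a=np.arctan2(H[0,1]-H[1,0],H[0,0]+H[1,1])
R=np.array([[np.cos(a),-np.sin(a)],[np.sin(a),np.cos(a)]]); t=pc-R@qc
print('yaw',np.degrees(a),'o',t); print(((Q@R.T+t)-P)*1000)
W=lambda x,y,z:np.r_[R@[x,y]+t,z]
for n,X in dict(power_pivot=(-.075,-.085,.114),power_end=(-.101,-.085,.124),feed=(.075,-.085,.123),pause=(0,-.085,.123),hinge=(.1,.055,.1)).items():
    w=W(*X); print(n,w.round(4),(proj('top',w)*s).round(),(proj('side',w)*s).round())
for th in (.6,.7,.8,.9):
    c,si=np.cos(th),np.sin(th)
    for y in(.1325,-.0225):
        w=W(.1-.18*c+.008*si,.055+y-.055,.1+.18*si+.008*c); print(th,w.round(3),(proj('top',w)*s).round(),(proj('side',w)*s).round())
```

```text
yaw 3.6800533532401936 o [0.57277516 0.08215833]
[[ 3.40438171  2.44551913]
 [ 3.76224825 -1.54759699]
 [-2.96280344 -2.0796912 ]
 [-3.3876892   1.4260366 ]
 [-0.3400479  -0.73144352]
 [-0.47608943  0.48717598]]
power_pivot [ 0.5034 -0.0075  0.114 ] [432. 348.] [468. 296.]
power_end [ 0.4774 -0.0091  0.124 ] [435. 367.] [484. 294.]
feed [0.6531 0.0021 0.123 ] [424. 239.] [381. 272.]
pause [ 0.5782 -0.0027  0.123 ] [428. 293.] [423. 281.]
hinge [0.669  0.1435 0.1   ] [322. 232.] [323. 322.]
0.6 [0.52  0.212 0.208] [260. 334.] [385. 303.]
0.6 [0.53  0.057 0.208] [385. 324.] [434. 253.]
0.7 [0.532 0.212 0.222] [258. 323.] [376. 291.]
0.7 [0.542 0.058 0.222] [384. 313.] [427. 243.]
0.8 [0.545 0.213 0.235] [255. 312.] [366. 280.]
0.8 [0.555 0.058 0.235] [383. 302.] [419. 233.]
0.9 [0.559 0.214 0.246] [253. 299.] [356. 269.]
0.9 [0.569 0.059 0.246] [382. 289.] [410. 224.]
```

```bash
cat >> h.py <<'E'
from scipy.spatial.transform import Rotation as Ro
a=np.radians(3.68); T0=np.array([.57278,.08216])
def W(x,y,z): return np.r_[np.array([[np.cos(a),-np.sin(a)],[np.sin(a),np.cos(a)]])@[x,y]+T0,z]
def go(X):
    s=state(); R=Ro.from_euler('xyz',s['ee_rot'],degrees=True); G=Ro.from_euler('xyz',[180,0,3.68],degrees=True)
    print('pos',np.round(s['ee_pos'],4),'rot',np.round(s['ee_rot'],2),'F',np.round(s['contact_force'],2),'t',s['t'],'open',s['opening'])
    print('off cm',np.round(R.inv().apply(np.array(X)-s['ee_pos'])*100,2),'ang',np.round((R.inv()*G).as_rotvec(degrees=True),2))
E
python3 -c "
from h import *
go(W(-.03,.055,.29))"
```

```text
pos [ 0.1707 -0.6007  0.2303] rot [-1.799e+02 -1.000e-02  1.586e+01] F [ 0.22 -0.32  0.46] t 0.1 open 0.08588918132464995
off cm [ 55.56 -60.72  -5.85] ang [-0.1  -0.   12.18]
```

Call:
send_rows --targets '[{"angular": [0, 0, 0], "offset": [0, 0, -5.9], "fingers": 0}, {"angular": [0, 0, 2], "offset": [4, -4.4, -5.9], "fingers": 0}, {"angular": [0, 0, 4], "offset": [8, -8.7, -5.9], "fingers": 0}, {"angular": [0, 0, 6], "offset": [12, -13.1, -5.9], "fingers": 0}, {"angular": [0, 0, 8], "offset": [16, -17.5, -5.9], "fingers": 0}, {"angular": [0, 0, 10], "offset": [20, -21.9, -5.9], "fingers": 0}, {"angular": [0, 0, 12.2], "offset": [24, -26.2, -5.9], "fingers": 0}, {"angular": [0, 0, 12.2], "offset": [28, -30.6, -5.9], "fingers": 0}, {"angular": [0, 0, 12.2], "offset": [32, -35, -5.9], "fingers": 0}, {"angular": [0, 0, 12.2], "offset": [36, -39.3, -5.9], "fingers": 0}]'

```text
t: 1.35
ee_pos: [0.41, -0.1229, 0.2902]
ee_rot: [180.0, -0.0, 3.6]
contact_force: [0.7, -0.3, -0.1]
opening: 0.0002
grip_force: 0.0
```

```bash
python3 -c "
from h import *
go(W(-.03,.055,.29))"
```

```text
pos [ 0.41   -0.1229  0.2902] rot [ 1.7999e+02 -2.0000e-02  3.6500e+00] F [ 0.65 -0.29 -0.07] t 1.35 open 0.00017463929855819534
off cm [ 1.454e+01 -2.493e+01  2.000e-02] ang [ 0.01 -0.02 -0.03]
```

Call:
send_rows --targets '[{"angular": [0, 0, 0], "offset": [2.9, -5, 0], "fingers": 0}, {"angular": [0, 0, 0], "offset": [5.8, -10, 0], "fingers": 0}, {"angular": [0, 0, 0], "offset": [8.7, -15, 0], "fingers": 0}, {"angular": [0, 0, 0], "offset": [11.6, -20, 0], "fingers": 0}, {"angular": [0, 0, 0], "offset": [14.6, -25.1, 0], "fingers": 0}, {"angular": [0, 0, 0], "offset": [14.6, -25.1, 0], "fingers": 0}, {"angular": [0, 0, 0], "offset": [14.6, -25.1, 0], "fingers": 0}]'

```text
t: 2.22
ee_pos: [0.5389, 0.1349, 0.2896]
ee_rot: [180.0, 0.1, 3.7]
contact_force: [0.1, 0.0, 1.0]
opening: -0.0001
grip_force: 0.0
```

Run:
```python
from h import *
go(W(-.03,.055,.112))
a_=get_image('top');b=get_image('wrist')
cv2.imwrite('pics/c1.png',np.hstack([cv2.resize(a_[130:300,170:360],(400,358)),cv2.resize(b,(400,300))[:].copy() if 0 else cv2.copyMakeBorder(cv2.resize(b,(400,300)),0,58,0,0,0)]))
```

```text
pos [0.5389 0.1349 0.2896] rot [1.7997e+02 1.0000e-01 3.7100e+00] F [0.12 0.02 0.96] t 2.225 open -8.723591782578964e-05
off cm [ 0.07 -0.03 17.75] ang [0.03 0.1  0.03]
```

View pics/c1.png

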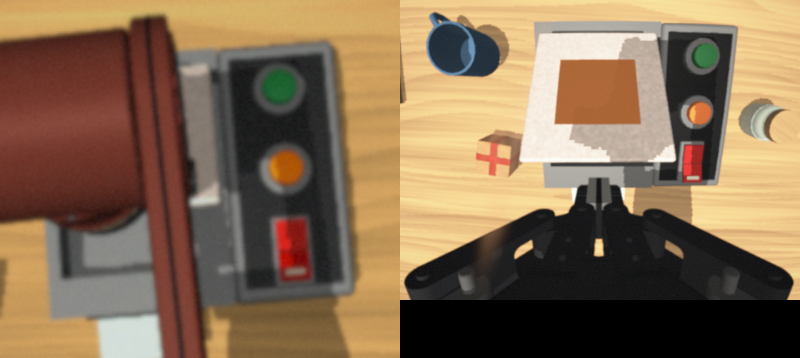

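Wrist view: fingers are clear above and just inside the rim (rim corners about (521,161) and (675,158)). I'll shift 2 cm farther in and then push down.

Call:
send_rows --targets '[{"angular": [0, 0, 0], "offset": [2, 0, 3], "fingers": 0}, {"angular": [0, 0, 0], "offset": [2, 0, 6], "fingers": 0}, {"angular": [0, 0, 0], "offset": [2, 0, 8], "fingers": 0}, {"angular": [0, 0, 0], "offset": [2, 0, 9.5], "fingers": 0}, {"angular": [0, 0, 0], "offset": [2, 0, 11], "fingers": 0}, {"angular": [0, 0, 0], "offset": [2, 0, 12.5], "fingers": 0}, {"angular": [0, 0, 0], "offset": [2, 0, 14], "fingers": 0}, {"angular": [0, 0, 0], "offset": [2, 0, 15.5], "fingers": 0}, {"angular": [0, 0, 0], "offset": [2, 0, 17], "fingers": 0}, {"angular": [0, 0, 0], "offset": [2, 0, 17.5], "fingers": 0}]'

```text
t: 3.58
ee_pos: [0.5585, 0.1362, 0.1137]
ee_rot: [180.0, 0.1, 3.7]
contact_force: [-1.6, -0.1, 1.0]
opening: -0.0001
grip_force: 0.5
```

Call:
send_rows --targets '[{"angular": [0, 0, 0], "offset": [0, 0, 0.3], "fingers": 0}, {"angular": [0, 0, 0], "offset": [0, 0, 0.5], "fingers": 0}, {"angular": [0, 0, 0], "offset": [0, 0, 0.7], "fingers": 0}, {"angular": [0, 0, 0], "offset": [0, 0, 0.7], "fingers": 0}]'

```text
t: 4.08
ee_pos: [0.5596, 0.1363, 0.1085]
ee_rot: [-180.0, -0.0, 3.7]
contact_force: [0.4, -0.7, 0.4]
opening: -0.0004
grip_force: 0.0
```

Call:
send_rows --targets '[{"angular": [0, 0, 0], "offset": [0, 0, 0.15], "fingers": 0}, {"angular": [0, 0, 0], "offset": [0, 0, 0.3], "fingers": 0}, {"angular": [0, 0, 0], "offset": [0, 0, 0.3], "fingers": 0}]'

```text
t: 4.45
ee_pos: [0.5597, 0.1363, 0.1078]
ee_rot: [180.0, -0.0, 3.7]
contact_force: [-6.8, -1.8, 15.4]
opening: -0.0003
grip_force: 7.7
```

Call:
send_rows --targets '[{"angular": [0, 0, 0], "offset": [0, 0, -3], "fingers": 0}, {"angular": [0, 0, 0], "offset": [0, 0, -7], "fingers": 0}, {"angular": [0, 0, 0], "offset": [-2, 4, -10], "fingers": 0}, {"angular": [0, 0, 0], "offset": [-5, 9, -10], "fingers": 0}, {"angular": [0, 0, 0], "offset": [-8.9, 14, -10], "fingers": 0}, {"angular": [0, 0, 0], "offset": [-8.9, 14, -10], "fingers": 0}, {"angular": [0, 0, 0], "offset": [-8.9, 14, -10], "fingers": 0}]'

```text
t: 5.32
ee_pos: [0.4799, -0.0092, 0.2057]
ee_rot: [-180.0, -0.1, 3.6]
contact_force: [0.3, -0.0, -0.2]
opening: 0.0001
grip_force: 0.0
```

Run:
```python
from h import *
go(W(-.098,-.085,.135))
b=get_image('wrist'); f=get_image('side')
cv2.imwrite('pics/c2.png',cv2.resize(b,(784,588)));cv2.imwrite('pics/c3.png',cv2.resize(f[150:330,180:400],(733,600)))
for X in [(-.101,-.085,.124),(.075,-.085,.123),(0,-.085,.123),(-.08,.1325,.108),(-.08,-.0225,.108)]:
  print(X,proj('wrist',W(*X))*1.4,(proj('side',W(*X))-[180,150])*3.333)
```

```text
pos [ 0.4799 -0.0092  0.2057] rot [-1.7999e+02 -8.0000e-02  3.5900e+00] F [ 0.28 -0.05 -0.16] t 5.325 open 7.220816162888902e-05
off cm [ 0.05 -0.02  7.07] ang [-0.01 -0.08 -0.09]
(-0.101, -0.085, 0.124) [391.2142552  308.20256131] [553.39408662 199.93158831]
(0.075, -0.085, 0.123) [391.31745119 -74.32786873] [306.8152659 148.6486417]
(0, -0.085, 0.123) [391.29858341 101.57097985] [407.68216854 170.20819115]
(-0.08, 0.1325, 0.108) [ 12.83347156 264.16199774] [380.06612802 398.24117883]
(-0.08, -0.0225, 0.108) [276.29316208 262.4382788 ] [485.7152891  260.78989691]
```

View pics/c2.png

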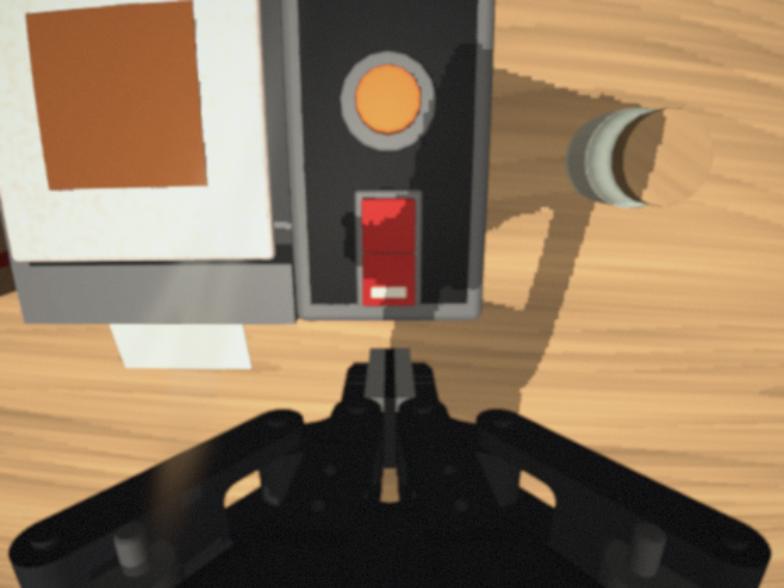

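View pics/c3.png

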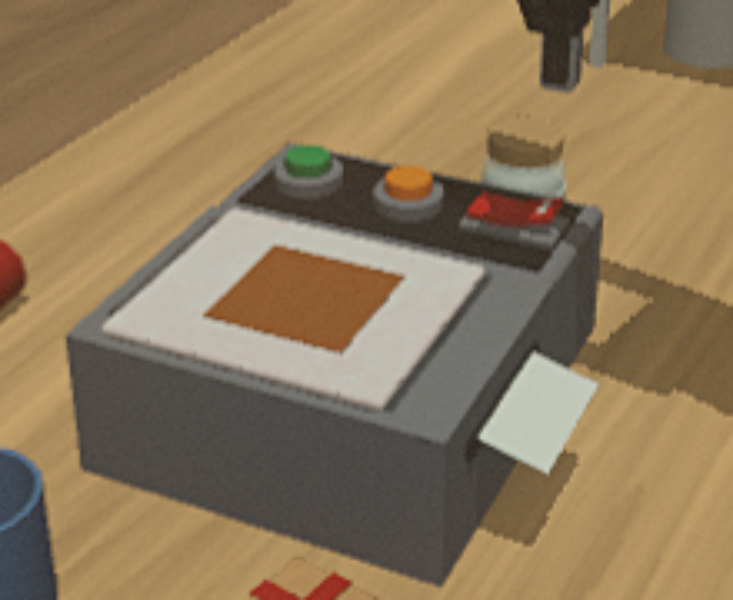

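The cover lies flat and shut. The rocker end appears at (389,305) and the orange key at (388,99), both within about 2 mm of prediction. Next is the white-marked wing.

Call:
send_rows --targets '[{"angular": [0, 0, 0], "offset": [0.1, -0.1, 4], "fingers": 0}, {"angular": [0, 0, 0], "offset": [0.1, -0.1, 6.5], "fingers": 0}, {"angular": [0, 0, 0], "offset": [0.1, -0.1, 7.8], "fingers": 0}, {"angular": [0, 0, 0], "offset": [0.1, -0.1, 8.3], "fingers": 0}, {"angular": [0, 0, 0], "offset": [0.1, -0.1, 8.6], "fingers": 0}, {"angular": [0, 0, 0], "offset": [0.1, -0.1, 8.9], "fingers": 0}, {"angular": [0, 0, 0], "offset": [0.1, -0.1, 9.2], "fingers": 0}, {"angular": [0, 0, 0], "offset": [0.1, -0.1, 9.3], "fingers": 0}, {"angular": [0, 0, 0], "offset": [0.1, -0.1, 9.3], "fingers": 0}]'

```text
t: 6.55
ee_pos: [0.481, -0.0081, 0.1139]
ee_rot: [180.0, -0.1, 3.7]
contact_force: [-5.0, 1.0, 9.9]
opening: -0.0001
grip_force: 5.6
```

Call:
send_rows --targets '[{"angular": [0, 0, 0], "offset": [0, 0, 0.1], "fingers": 0}, {"angular": [0, 0, 0], "offset": [0, 0, 0.1], "fingers": 0}]'

```text
t: 6.8
ee_pos: [0.481, -0.0081, 0.1138]
ee_rot: [180.0, -0.1, 3.7]
contact_force: [-8.9, 2.8, 18.9]
opening: -0.0004
grip_force: 9.2
```

Call:
send_rows --targets '[{"angular": [0, 0, 0], "offset": [0, 0, -2], "fingers": 0}, {"angular": [0, 0, 0], "offset": [0, 0, -6], "fingers": 0}, {"angular": [0, 0, 0], "offset": [0, 0, -8], "fingers": 0}, {"angular": [0, 0, 0], "offset": [5, 0, -8], "fingers": 0}, {"angular": [0, 0, 0], "offset": [10, 0, -8], "fingers": 0}, {"angular": [0, 0, 0], "offset": [14, 0, -8], "fingers": 0}, {"angular": [0, 0, 0], "offset": [17.1, 0, -8], "fingers": 0}, {"angular": [0, 0, 0], "offset": [17.1, 0, -8], "fingers": 0}, {"angular": [0, 0, 0], "offset": [17.1, 0, -8], "fingers": 0}]'

```text
t: 7.92
ee_pos: [0.6504, 0.0027, 0.1908]
ee_rot: [-180.0, 0.1, 3.7]
contact_force: [0.1, -0.5, 0.7]
opening: -0.0002
grip_force: 0.0
```

Run:
```python
from h import *
go(W(.075,-.085,.123))
b=get_image('wrist'); f=get_image('side'); 
cv2.imwrite('pics/c4.png',np.vstack([np.hstack([cv2.resize(b,(400,300)),cv2.resize(b[60:240,160:400],(400,300))]),cv2.resize(f[170:245,240:440],(800,300))]))
print(proj('wrist',W(.075,-.085,.123)))
```

```text
pos [0.6504 0.0027 0.1908] rot [-1.80e+02  5.00e-02  3.65e+00] F [ 0.13 -0.49  0.75] t 7.925 open -0.00015662099097530401
off cm [0.27 0.08 6.78] ang [-0.    0.05 -0.03]
[279.77510993 218.26187729]
```

View pics/c4.png

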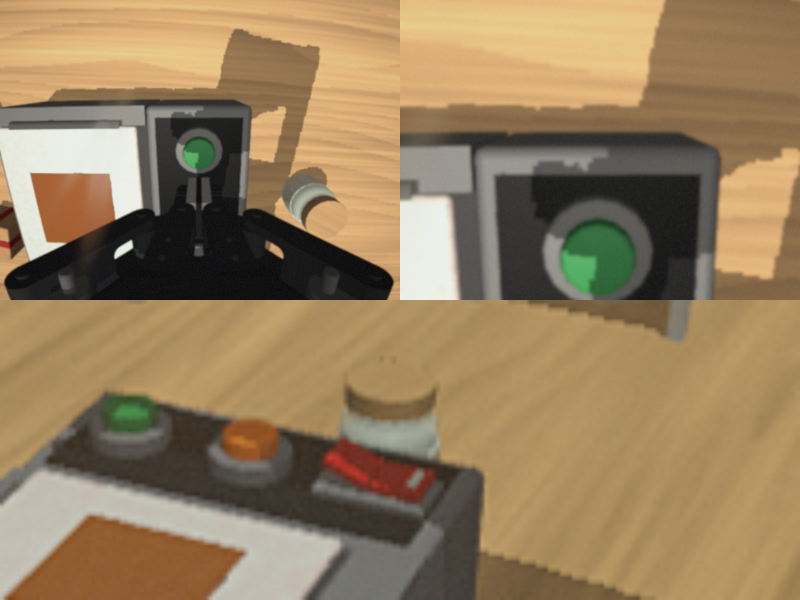

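Side view: the rocker's white-marked wing is level and its other wing is raised, so it's on. Green key centre is at wrist pixel (280,214), within 2 mm of prediction. Pressing it.

Call:
send_rows --targets '[{"angular": [0, 0, 0], "offset": [0.4, 0.05, 4], "fingers": 0}, {"angular": [0, 0, 0], "offset": [0.4, 0.05, 6], "fingers": 0}, {"angular": [0, 0, 0], "offset": [0.4, 0.05, 6.8], "fingers": 0}, {"angular": [0, 0, 0], "offset": [0.4, 0.05, 7.1], "fingers": 0}, {"angular": [0, 0, 0], "offset": [0.4, 0.05, 7.4], "fingers": 0}, {"angular": [0, 0, 0], "offset": [0.4, 0.05, 7.6], "fingers": 0}, {"angular": [0, 0, 0], "offset": [0.4, 0.05, 7.6], "fingers": 0}, {"angular": [0, 0, 0], "offset": [0.4, 0.05, 7.6], "fingers": 0}]'

```text
t: 9.02
ee_pos: [0.6557, 0.0026, 0.1161]
ee_rot: [180.0, -0.1, 3.7]
contact_force: [-1.0, 0.3, 5.2]
opening: -0.0002
grip_force: 2.4
```

Call:
send_rows --targets '[{"angular": [0, 0, 0], "offset": [0, 0, 0.1], "fingers": 0}, {"angular": [0, 0, 0], "offset": [0, 0, 0.2], "fingers": 0}, {"angular": [0, 0, 0], "offset": [0, 0, 0.2], "fingers": 0}, {"angular": [0, 0, 0], "offset": [0, 0, 0.2], "fingers": 0}]'

```text
t: 9.52
ee_pos: [0.6558, 0.0026, 0.1159]
ee_rot: [180.0, -0.1, 3.7]
contact_force: [-5.4, 1.0, 14.6]
opening: -0.0003
grip_force: 7.3
```

Run:
```python
from h import *
f=get_image('side');t=get_image('top')
cv2.imwrite('pics/c5.png',np.hstack([cv2.resize(f[140:290,190:390],(400,300)),cv2.resize(t[120:300,120:400],(400,300))]))
```

```text
(no output)
```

View pics/c5.png

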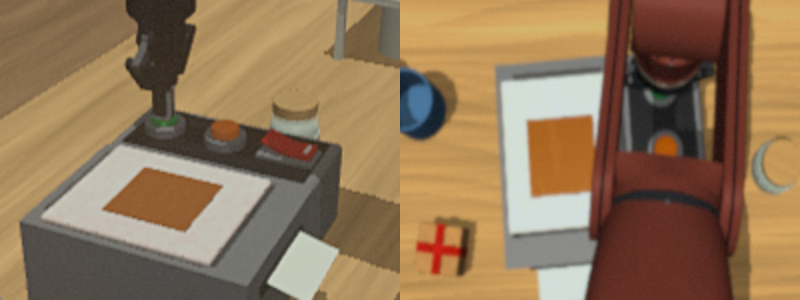

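The fingers hold the green key down at (165,120) in the left view, at its stop with 15 N. The cover is shut, the rocker is on, the orange key is untouched, and the gift box, candle jar and mug are in place.

```bash
python3 -c "
from cell import *
print(job_done())"
```

```text
the job is handed in; nothing more can be done
None
```

I shut the cover, switched the rocker on and handed the job in at about 9.6 s with the green feed key still held fully down; the orange key, gift box, candle jar and mug were not touched.

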